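# Start up the hinge borer at its switch boxes

### The job

Start up the hinge borer by pressing with just the tips of the closed fingers: press the white-dotted end of the blue rocker (dust extraction) fully down, then the black-dotted end of the yellow rocker (clamping air) fully down, and then press the green start button all the way in and let it come back out. Both rockers must stay on; do not press the red stop button, and leave the loose barrel bolt, hasp and screw tin where they are.

Things in the scene. Friction and masses are not known exactly. Their poses are not given: they have to be found in the camera images.
- blue_box: Grey switch box, 86 x 66 x 40 mm high, fixed to the bench by magnet feet. Origin: centre of underside. Carries the blue rocker (dust extraction): a shallow V paddle, 64 mm (box x) by 44 mm (y), pivoted at mid-length 46 mm above the bench over the box's centre. Its half with a 12 mm white dot lies towards box +x, which may point away from or towards the robot.
- blue_dot (a point): Point on the upper face of the blue paddle's dotted half, 20 mm from the pivot: where to press. It moves with the paddle; about 56 mm above the bench when off, about 49 mm when fully over.
- blue (a joint): Angle of the blue rocker, rad: about 0 to 0.05 at the start (off, dotted end up), 0.36 hard against the stop (on, dotted end down). No spring: friction (0.04 N m, roughly 2 to 4 N at the dot) keeps it where it is left. Counts as on above 0.30.
- yellow_box: Grey switch box, 86 x 66 x 40 mm high, fixed to the bench by magnet feet. Origin: centre of underside. Carries the yellow rocker (clamping air): a shallow V paddle, 64 mm (box x) by 44 mm (y), pivoted at mid-length 46 mm above the bench over the box's centre. Its half with a 12 mm black dot lies towards box +x, which may point away from or towards the robot.
- yellow_dot (a point): Point on the upper face of the yellow paddle's dotted half, 20 mm from the pivot: where to press. It moves with the paddle; about 56 mm above the bench when off, about 49 mm when fully over.
- yellow (a joint): Angle of the yellow rocker, rad: about 0 to 0.05 at the start (off, dotted end up), 0.36 hard against the stop (on, dotted end down). No spring: friction (0.04 N m, roughly 2 to 4 N at the dot) keeps it where it is left. Counts as on above 0.30.
- green_box: Grey switch box, 86 x 66 x 40 mm high, fixed to the bench by magnet feet. Origin: centre of underside. Carries the green start button.
- green_top (a point): Centre of the top face of the green round push button, 40 mm across, flat; 54 mm above the bench when out.
- green (a joint): Travel of the green button, m: 0 out, 0.008 fully in (hard stop). Springs back; 1 N to start it, 5 N fully in. Counts as pressed above 0.006.
- red_box: Grey switch box, 86 x 66 x 40 mm high, fixed to the bench by magnet feet. Origin: centre of underside. Carries the red stop button.
- red_top (a point): Centre of the top of the red mushroom-headed stop button, 44 mm across, 65 mm above the bench. Not to be pressed.
- red (a joint): Travel of the red button, m: 0 out, 0.008 in; springs back.
- barrel_bolt: Loose black barrel bolt, 34 mm (x) by 125 mm (y), 17 mm high, lying beyond the boxes. Origin: centre of underside. Leave it.
- hasp: Loose zinc-plated hasp and staple, 34 mm (x) by 127 mm (y), 23 mm high, lying beyond the boxes. Origin: centre of underside. Leave it.
- screw_tin: Loose closed round tin of screws, 60 mm across, 70 mm high, standing to the left of the boxes. Origin: centre of underside. Leave it.
Mind the look-alikes: they are no part of the job. What is shaped like the hasp but purple is not meant.

How it is judged:
On the way, in this order (a step that is already met when the one before it is completed fails the run):
1. the blue rocker is pressed over to on (value of joint blue above 0.3 rad), for 0.1 s.
2. then the yellow rocker is pressed over to on (value of joint each of yellow, blue above 0.3 rad), for 0.1 s.
3. then the green button is pressed in (all of step 2 and value of joint green above 0.006 m), for 0.02 s.
At the end, for the whole second after the job is handed in: Both rockers on (each past 0.30 of 0.36 rad), the green button back out and the red one out (each within 1.5 mm), the three loose things at rest within 15 mm of where they began (all of step 2 and value of joint each of green, red below 0.0015 m and distance of each of barrel_bolt, hasp, screw_tin from where it was at the start of the episode below 0.015 m and linear speed of each of barrel_bolt, hasp, screw_tin below 0.02 m/s); the robot touches nothing.
It fails at once if the arm or the gripper's body, not the fingers, pushes on a switch box (over 3 N) (contact force between the arm and blue_box above 3 N or contact force between the arm and yellow_box above 3 N or contact force between the arm and green_box above 3 N or contact force between the arm and red_box above 3 N).
It fails at once if the yellow rocker is moved (past 0.15 rad) while the blue one is not on (value of joint yellow above 0.15 rad and value of joint blue below 0.3 rad).
It fails at once if the green button is pressed (past 3 mm) while a rocker is not on (value of joint green above 0.003 m and value of joint any of blue, yellow below 0.3 rad).
It fails at once if the red stop button is pressed (past 2 mm) (value of joint red above 0.002 m).
It fails at once if a loose thing is pushed, lifted or carried (more than 15 mm from where it began) (distance of any of barrel_bolt, hasp, screw_tin from where it was at the start of the episode above 0.015 m).
It also fails if it takes over 40 s, if anything falls off the work surface, if the arm or the gripper's body presses on something with over 40 N, if the wrist force passes 120 N, or if a joint passes its speed limit or range.

### The arm

A 6-joint arm with a two-finger parallel gripper is mounted at the origin on the work surface. World frame = base frame: x ahead of the robot, y to its left, z up, the work surface at z = 0. Lengths are in m, angles in rad, forces in N, time in s.
With the tool pointing down it reaches from about 0.35 to 0.975 m from the base axis. Payload 7.1 kg.
Tool frame: the origin (TCP) lies midway between the tips of the shut fingers; the grasp point (between the pads) lies 19 mm behind it; z points along the fingers, x is the direction in which the jaws open and shut, and the axes are right-handed (so a half turn about z gives the same grasp; the last joint's range is limited). The gripper opens to 88 mm and grips with 3 to 60 N. Pads are 20 mm wide; open, the fingers measure 115 mm over their backs; the gripper's body (75 mm by 178 mm) begins 61 mm behind the grasp point.
Start: joints at [1.244, 0.423, 1.63, -0, 1.089, -0.019], TCP at [0.189, 0.596, 0.187] pointing down, gripper open.
Joint ranges: [-3, 3], [-0.9, 2.11], [0.09, 2.58], [-1.31, 4.45], [0.11, 2.69], [-2.54, 2.54]. Speed limits (rad/s): [2.39, 2.39, 3.01, 3.14, 3.14, 3.14].

### API

Orientations are given as a unit quaternion [w, x, y, z].
In Python, from station import move_pose, movel, movej, command_gripper, wait, inverse_kinematics, read_camera, camera_info, MotionError, job_done, get_time, get_joint_pos, get_qvel, get_effort, get_tcp_pos, get_ee_rot, get_ft_force, get_ft_torque, get_grip_width gives the robot as it stands. Calls block until the motion is done:
- move_pose(position, orientation): joint-space move of the TCP to a pose.
- movel(position, frame=None, v=0.15, until_force=None): straight line of the TCP; frame=None keeps the orientation; v is the mean speed in m/s. With until_force (N) it stops when the force on the tool has changed by that much, and returns True; else False.
- movej(angles): joint-space move.
- command_gripper(opening): opening from 0.0 (shut) to 1.0 (fully open); the grip force is fixed at half the most; returns when the fingers have stopped.
- wait(seconds).
- inverse_kinematics(position, orientation): joint angles nearest the present ones, or None.
- read_camera(name): name is "side" or "top"; returns the picture (480x640x3 uint8, red, green, blue); there is no depth.
- camera_info(name): a dict with "intrinsics" (3x3 intrinsics, pixels), "T" (4x4, takes a point from camera to world coordinates). Camera axes: x right, y up, looking along -z (the intrinsics and any distortion apply to the point x, -y, -z); pixel columns grow to the right and rows downward; lengths in m; the calibration is good to about 2 mm. A picture is of the moment at which its call begins. camera_info takes no time and is no camera call.
A pose or a line that the arm cannot do raises MotionError and nothing moves.
- job_done(): hands the job in, once; it reports no verdict.
Readings, each from a call of its own:
- get_time(): time.
- get_joint_pos(): joint angles.
- get_qvel(): joint speeds.
- get_effort(): joint torques, N m.
- get_tcp_pos(): TCP position.
- get_ee_rot(): TCP orientation.
- get_ft_force(): force on the tool from outside, world axes, zero at the start.
- get_ft_torque(): the same for the moment, N m.
- get_grip_width(): opening from 0.0 (shut) to 1.0 (fully open).
Only numpy, scipy, OpenCV 4.12 (cv2) and the standard library are available. Lean on these libraries where they do the work, as an engineer would, in place of code of your own. Each camera call takes 0.05 s, during which the arm holds its last target.

## Working session

There is one attempt and no reset: what is moved stays moved. The work goes in short steps, each a Python script; the robot and the scene stay as the last script left them, time stands still between calls to the robot, and variables do not carry over. Pictures are saved under pics/ and viewed, and the job is handed in when it is done.

```bash
mkdir -p pics; ls; python3 - <<'E'
from station import *
import cv2, numpy as np
for n in ("top","side"):
    im=read_camera(n); cv2.imwrite(f"pics/{n}0.png",im[...,::-1])
    c=camera_info(n); print(n,{k:(np.round(v,4).tolist() if hasattr(v,'shape') or isinstance(v,list) else v) for k,v in c.items()})
print(get_time(),get_tcp_pos(),get_ee_rot(),get_ft_force())
E
```

```text
pics
top {'intrinsics': [[452.6837, 0.0, 316.545], [0.0, 452.6837, 239.9317], [0.0, 0.0, 1.0]], 'T': [[-0.0271, 0.992, -0.1234, 0.5183], [-0.9991, -0.031, -0.0297, 0.0501], [-0.0333, 0.1225, 0.9919, 1.0724], [0.0, 0.0, 0.0, 1.0]]}
side {'intrinsics': [[448.661, 0.0, 318.1903], [0.0, 448.661, 241.8501], [0.0, 0.0, 1.0]], 'T': [[0.999, 0.0352, -0.028, 0.642], [-0.045, 0.7996, -0.5988, -0.4639], [0.0013, 0.5994, 0.8004, 0.7421], [0.0, 0.0, 0.0, 1.0]]}
0.1 [0.18915494 0.59511817 0.18600636] [ 3.82141588e-04  8.07153420e-01  5.90341343e-01 -5.55754033e-04] [ 0.87417952 -1.00664384  0.07913062]
```

View pics/top0.png

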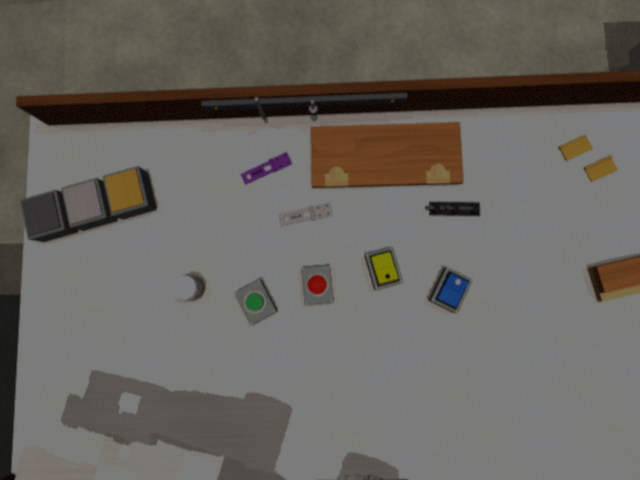

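View pics/side0.png

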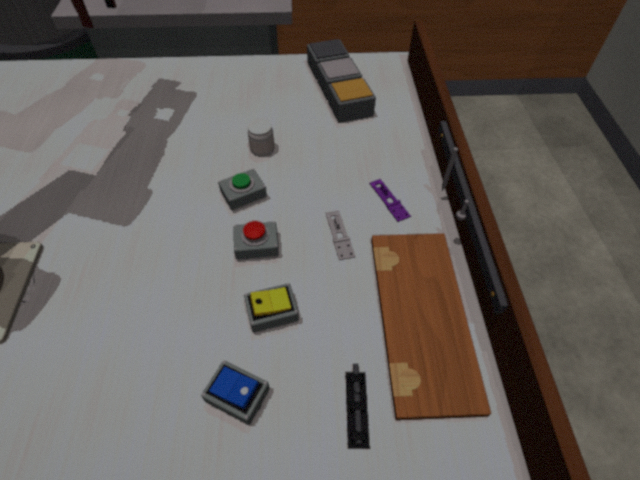

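The top view shows four boxes: green (255,302), red (317,285), yellow (383,268) with its black dot at about (388,276) towards the robot, and blue (451,290) with its white dot at about (458,282) away from the robot. The tin is at (187,288), the hasp at (306,215), and the purple one is a look-alike. Next I measure.

```bash
cat > h.py <<'E'
import cv2, numpy as np
from station import camera_info
def ray(n,px):
    c=camera_info(n);K=np.array(c["intrinsics"]);T=np.array(c["T"])
    d=np.linalg.inv(K)@[px[0],px[1],1.]; d=T[:3,:3]@(d*[1,-1,-1]); return T[:3,3],d/np.linalg.norm(d)
def plane(n,px,z):
    o,d=ray(n,px); return o+d*(z-o[2])/d[2]
def tri(pt,ps):
    o1,d1=ray("top",pt);o2,d2=ray("side",ps)
    s=np.linalg.lstsq(np.c_[d1,-d2],o2-o1,rcond=None)[0]
    a,b=o1+s[0]*d1,o2+s[1]*d2; return (a+b)/2,np.linalg.norm(a-b)
E
python3 - <<'E'
from h import *
D={}
for n in ("top","side"):
    im=cv2.imread(f"pics/{n}0.png").astype(int);B,G,R=im[...,0],im[...,1],im[...,2]
    M=dict(blue=(B>R+60)&(B>G+40),yellow=(R>B+90)&(G>B+90)&(abs(R-G)<60),green=(G>R+45)&(G>B+35),red=(R>G+90)&(R>B+90))
    for k,m in M.items():
        m=cv2.morphologyEx(m.astype(np.uint8),cv2.MORPH_CLOSE,np.ones((3,3)))
        cs=cv2.findContours(m,0,2)[0]
        # restrict to the box area
        cs=[c for c in cs if cv2.contourArea(c)>60]
        c=max(cs,key=cv2.contourArea); 
        (r)=cv2.minAreaRect(cv2.convexHull(c)); mm=cv2.moments(cv2.convexHull(c)); ctr=(mm['m10']/mm['m00'],mm['m01']/mm['m00'])
        z=dict(blue=.052,yellow=.052,green=.054,red=.06)[k]
        D[n,k]=ctr; print(n,k,np.round(ctr,1),[np.round(x,1) for x in r],"area",cv2.contourArea(c),"plane",plane(n,ctr,z).round(4), "corners",[plane(n,p,z)[:2].round(3).tolist() for p in cv2.boxPoints(r)])
        # dot
        hull=np.zeros(m.shape,np.uint8);cv2.fillConvexPoly(hull,cv2.convexHull(c),1);hull=cv2.erode(hull,np.ones((3,3)))
        if k=="blue": w=(R*hull).astype(float); w=np.where(hull&(R>110),R-100,0)
        elif k=="yellow": w=np.where((hull>0)&(R<110),120-R,0)
        else: continue
        ys,xs=np.nonzero(w); ww=w[ys,xs]; 
        d=((xs*ww).sum()/ww.sum(),(ys*ww).sum()/ww.sum()); D[n,k+"dot"]=d
        print("   dot",np.round(d,1),len(xs),plane(n,d,.056).round(4))
for k in("blue","yellow","green","red","bluedot","yellowdot"): p,e=tri(D["top",k],D["side",k]);print(k,p.round(4),e.round(4))
for n,sl in(("top",(slice(230,330),slice(160,480))),("side",(slice(130,430),slice(190,310)))):
    im=cv2.imread(f"pics/{n}0.png")[sl]; f=2.4 if n=="top" else 2
    cv2.imwrite(f"pics/{n}0z.png",cv2.resize(im,None,fx=f,fy=f,interpolation=cv2.INTER_CUBIC))
E
```

```text
top blue [452.7 289.8] [array([452.6, 289.8]), array([19.7, 27.7]), np.float64(26.6)] area 518.5 plane [ 0.5243 -0.2185  0.052 ] corners [[0.508, -0.184], [0.562, -0.215], [0.541, -0.253], [0.487, -0.222]]
   dot [457.5 281.4] 12 [ 0.5424 -0.2293  0.056 ]
top yellow [384.2 267.6] [array([384.2, 267.3]), array([27.5, 18.9]), np.float64(73.3)] area 464.5 plane [ 0.5781 -0.0695  0.052 ] corners [[0.603, -0.042], [0.614, -0.083], [0.555, -0.097], [0.544, -0.057]]
   dot [387.2 275.9] 34 [ 0.559  -0.0748  0.056 ]
top green [254.1 301.6] [array([254. , 301.5]), array([15., 16.]), np.float64(90.0)] area 186.5 plane [0.5103 0.2244 0.054 ] corners [[0.528, 0.242], [0.527, 0.206], [0.493, 0.207], [0.494, 0.243]]
top red [316.8 284.2] [array([316.8, 284.3]), array([15.6, 16.3]), np.float64(45.0)] area 199.5 plane [0.545  0.0825 0.06  ] corners [[0.545, 0.108], [0.57, 0.081], [0.545, 0.058], [0.52, 0.084]]
side blue [233.2 386.4] [array([233.1, 386.3]), array([39.7, 29.8]), np.float64(24.8)] area 1040.0 plane [ 0.5221 -0.2211  0.052 ] corners [[0.485, -0.227], [0.501, -0.185], [0.559, -0.214], [
[... 243 characters left out ...]
.61, -0.088], [0.55, -0.096]]
   dot [258.3 300.9] 41 [ 0.5563 -0.0742  0.056 ]
side green [240.7 179.8] [array([241., 180.]), array([12., 16.]), np.float64(90.0)] area 147.0 plane [0.508  0.2237 0.054 ] corners [[0.49, 0.242], [0.525, 0.24], [0.527, 0.205], [0.493, 0.206]]
side red [253.5 229.6] [array([253.5, 229.5]), array([15., 19.]), np.float64(90.0)] area 225.0 plane [0.5419 0.0816 0.06  ] corners [[0.523, 0.101], [0.56, 0.1], [0.561, 0.063], [0.525, 0.064]]
blue [ 0.523  -0.2197  0.0491] 0.0028
yellow [ 0.5772 -0.07    0.0497] 0.0021
green [0.5091 0.2241 0.0539] 0.0023
red [0.5434 0.0821 0.0598] 0.0032
bluedot [ 0.5411 -0.2294  0.057 ] 0.0027
yellowdot [ 0.5577 -0.0749  0.0577] 0.0026
```

View pics/top0z.png

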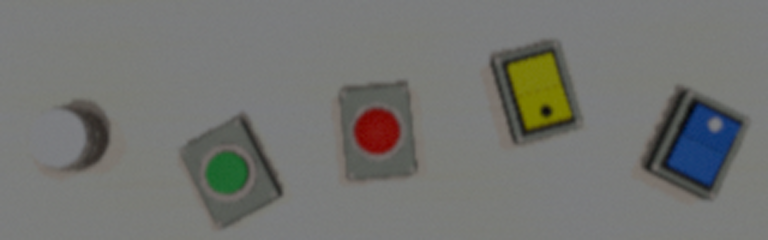

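View pics/side0z.png

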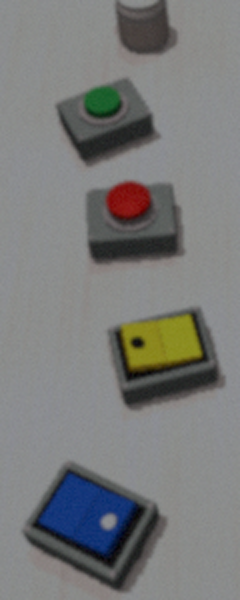

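Blue's dot is at (0.541, -0.229) with its axis at about -30°. Yellow's dot is at (0.558, -0.075) with its axis at about 195°. Green is at (0.509, 0.224). I'll close the fingers and press blue, with the narrow side of the tips along the box's x.

```bash
cat >> h.py <<'E'
from station import *
def down(adeg):
    a=np.radians(adeg)/2; return [0,float(np.cos(a)),float(np.sin(a)),0]
def go(x,y,a,z):
    q=down(a); cand=inverse_kinematics([x,y,z],q); print("ik",None if cand is None else np.round(cand,2)); move_pose([x,y,z],q)
def press(x,y,zmin,F,v=0.03,ztop=.11):
    hit=movel([x,y,zmin],v=v,until_force=F); p=get_tcp_pos(); f=get_ft_force(); print("hit",hit,"tcp",np.round(p,4),"F",np.round(f,1),"t",get_time())
    wait(0.25); print("  held",np.round(get_tcp_pos(),4),np.round(get_ft_force(),1))
    movel([x,y,ztop],v=0.15); print("  up",np.round(get_tcp_pos(),4),np.round(get_ft_force(),1),"t",get_time())
E
python3 - <<'E'
from h import *
command_gripper(0.0); print("grip",get_grip_width())
go(.541,-.2294,60,.11)
print(np.round(get_tcp_pos(),4),get_time())
press(.541,-.2294,.044,14)
cv2.imwrite("pics/s1.png",read_camera("side")[...,::-1]);cv2.imwrite("pics/t1.png",read_camera("top")[...,::-1])
E
```

```text
grip 0.010116833371451172
ik [-0.42  0.47  1.77 -0.    0.91 -1.47]
[ 0.5413 -0.2287  0.1101] 4.5917
hit False tcp [ 0.5411 -0.2294  0.0441] F [ 0.7 -0.5 -0.3] t 6.9417
  held [ 0.541  -0.2294  0.0441] [-0.3  1.3  0.2]
  up [ 0.5407 -0.2293  0.1097] [-0.1  0.  -0.4] t 7.7833
```

View pics/s1.png

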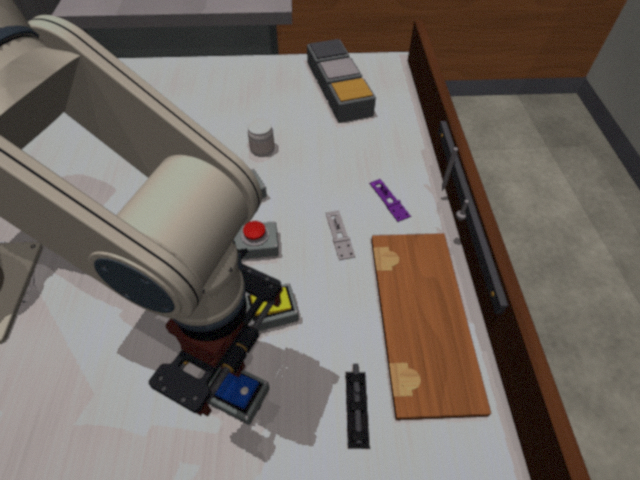

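```bash
python3 - <<'E'
from h import *
def proj(n,p):
    c=camera_info(n);K=np.array(c["intrinsics"]);T=np.array(c["T"]); q=T[:3,:3].T@(np.array(p)-T[:3,3]); q=K@(q*[1,-1,-1]); return (q[:2]/q[2]).round(1)
print(proj("side",get_tcp_pos()),proj("top",get_tcp_pos()),get_grip_width(),get_ee_rot())
im=cv2.imread("pics/s1.png")[270:430,140:310]; a=cv2.resize(im,None,fx=3.5,fy=3.5,interpolation=cv2.INTER_CUBIC); cv2.imwrite("pics/s1z.png",cv2.convertScaleAbs(a,alpha=1.6))
im=cv2.imread("pics/t1.png")[220:360,380:540]; a=cv2.resize(im,None,fx=3.5,fy=3.5,interpolation=cv2.INTER_CUBIC); cv2.imwrite("pics/t1z.png",cv2.convertScaleAbs(a,alpha=1.6))
E
```

```text
[239.4 377.8] [464.4 281.8] -5.0649967596861896e-05 [-8.29597342e-04  8.66036310e-01  4.99980080e-01 -5.84595917e-04]
```

View pics/s1z.png

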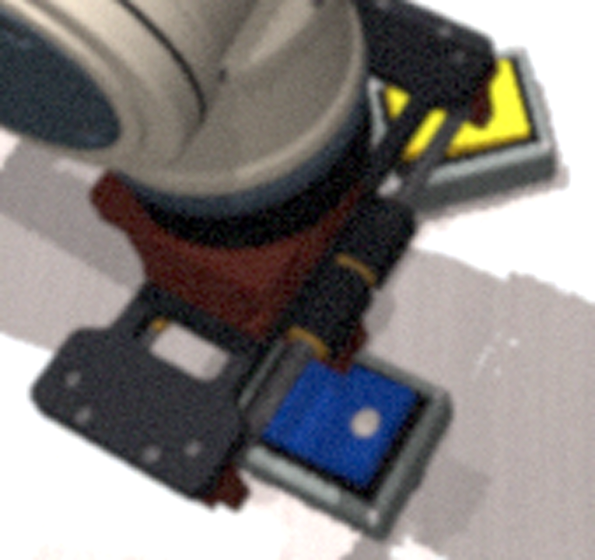

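View pics/t1z.png

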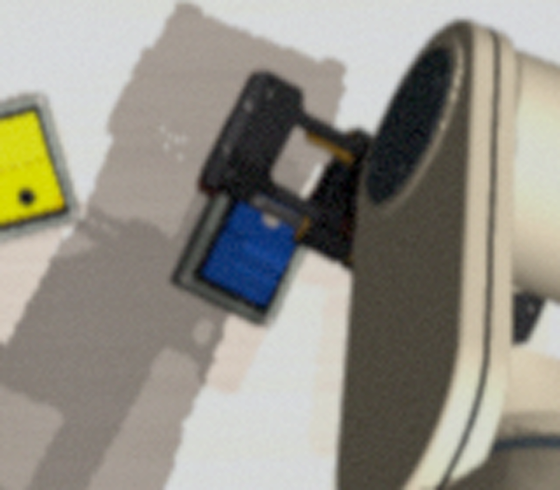

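The pictures show the two finger plates wide apart, straddling the box, and no tip at the TCP's projected pixel (239,378). The blue rocker was not touched, although the gripper reads shut. I'll rise and test the sense of the gripper command.

```bash
python3 - <<'E'
from h import *
movel([.541,-.2294,.2],v=.2)
print(get_grip_width()); a=read_camera("side")
command_gripper(1.0); print(get_grip_width(),get_time()); b=read_camera("side")
cv2.imwrite("pics/s2.png",cv2.resize(np.hstack([i[200:440,60:330,::-1] for i in(a,b)]),None,fx=1.45,fy=1.45))
E
```

```text
0.005068741330303291
0.99827283066672 9.9083
```

View pics/s2.png

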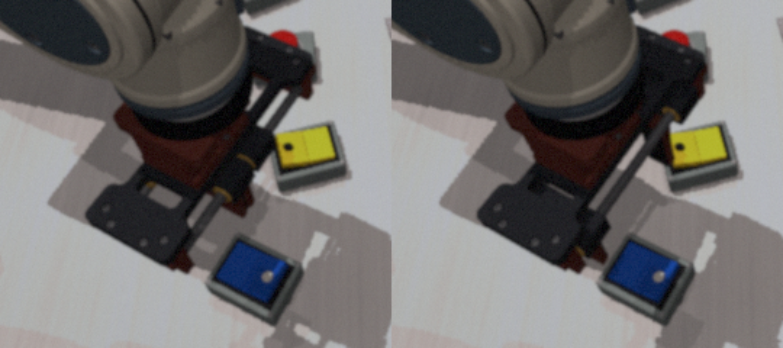

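```bash
cat >> h.py <<'E'
def proj(n,p):
    c=camera_info(n);K=np.array(c["intrinsics"]);T=np.array(c["T"]); q=T[:3,:3].T@(np.array(p)-T[:3,3]); q=K@(q*[1,-1,-1]); return (q[:2]/q[2])
def zoom(im,n,c,w,h,f,name,marks=()):
    x0,y0=int(c[0]-w/2),int(c[1]-h/2); a=im[y0:y0+h,x0:x0+w,::-1]; a=cv2.convertScaleAbs(cv2.resize(a,None,fx=f,fy=f,interpolation=cv2.INTER_CUBIC),alpha=2.)
    for m in marks:
        u=proj(n,m); cv2.drawMarker(a,(int((u[0]-x0+.5)*f),int((u[1]-y0+.5)*f)),(0,255,0),0,14,1)
    cv2.imwrite(f"pics/{name}.png",a); print(name,"origin",x0,y0)
E
python3 - <<'E'
from h import *
command_gripper(0.0); print(get_grip_width())
p=get_tcp_pos(); print(p,get_time())
s=read_camera("side");t=read_camera("top")
up=p+[0,0,.08]
zoom(s,"side",proj("side",p),130,100,6,"s3",[p,up]); zoom(t,"top",proj("top",p),120,100,6,"t3",[p,up])
E
```

```text
0.007631785878490128
[ 0.54098581 -0.22940135  0.19998922] 11.3
s3 origin 165 302
t3 origin 418 229
```

View pics/s3.png

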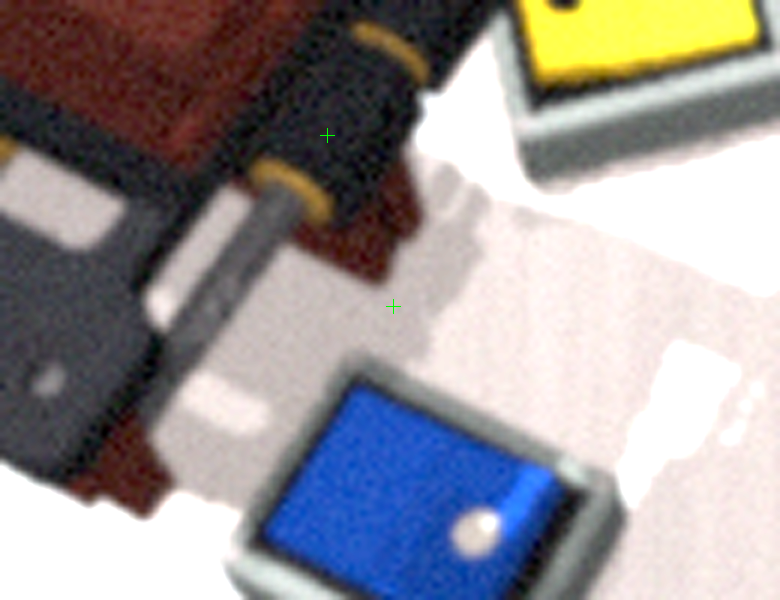

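View pics/t3.png

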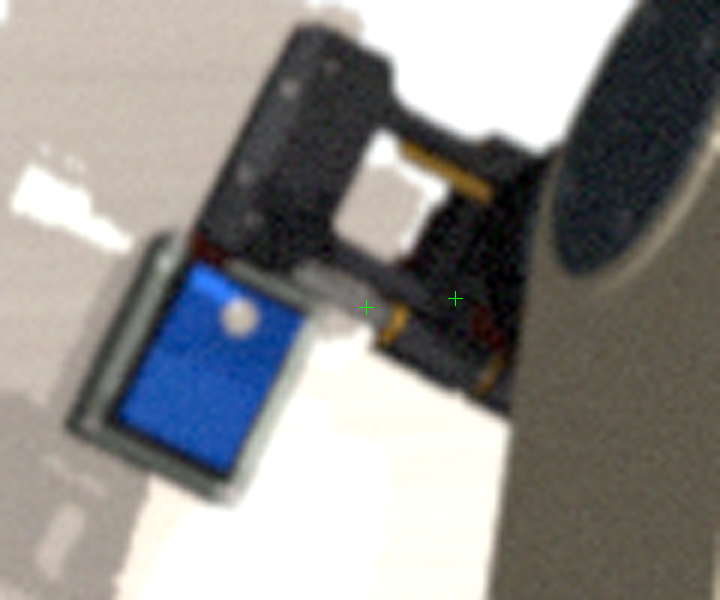

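```bash
cat > d.py <<'E'
from h import *
import sys
def draw(im,n,c,w,h,f,name,p,a,dzs):
    x0,y0=int(c[0]-w/2),int(c[1]-h/2); A=im[y0:y0+h,x0:x0+w,::-1]; A=cv2.convertScaleAbs(cv2.resize(A,None,fx=f,fy=f,interpolation=cv2.INTER_CUBIC),alpha=2.6)
    ca,sa=np.cos(np.radians(a)),np.sin(np.radians(a)); X=np.array([ca,sa,0]);Y=np.array([sa,-ca,0])
    for dz,col in dzs:
        q=[proj(n,p+i*.0135*X+j*.01*Y+[0,0,dz]) for i,j in((1,1),(1,-1),(-1,-1),(-1,1))]
        cv2.polylines(A,[np.array([[(u[0]-x0+.5)*f,(u[1]-y0+.5)*f] for u in q]).astype(int)],True,col,1)
    cv2.imwrite(f"pics/{name}.png",A)
if __name__=="__main__":
    p=get_tcp_pos(); s=read_camera("side")
    draw(s,"side",proj("side",p)-[0,15],100,75,8,"s4",p,60,[(0,(0,255,0)),(.015,(0,255,255)),(.03,(255,255,0))])
E
python3 d.py
```

```text
(no output)
```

View pics/s4.png

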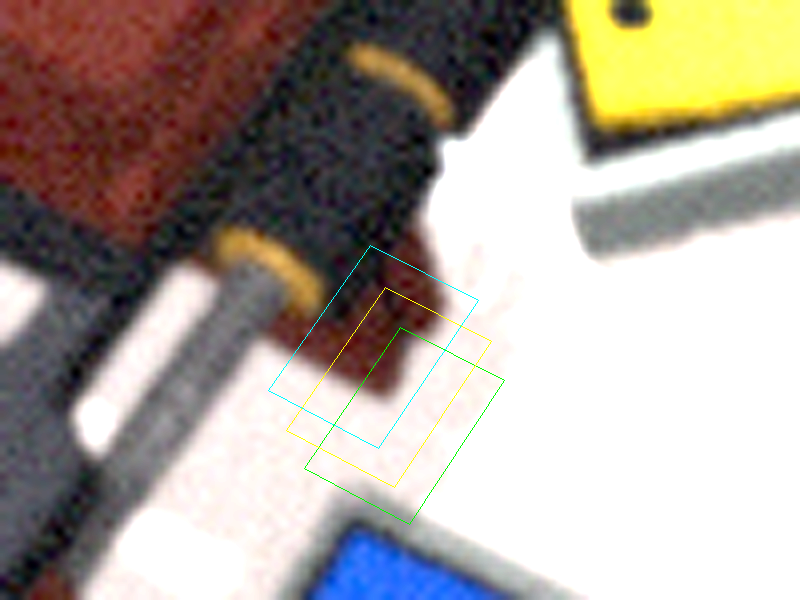

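The tip shows up about 40 mm behind the claimed TCP, or else offset sideways. The force test agrees, since there was no contact at z = 0.044. I'll tilt the tool so both cameras see the tip, and triangulate it.

```bash
cat > e.py <<'E'
from d import *
from scipy.spatial.transform import Rotation as Ro
th=np.radians(35);s_,c_=np.sin(th),np.cos(th)
for a in (0,180):
  Rm=np.array([[1,0,0],[0,-c_,s_],[0,-s_,-c_]]) @ Ro.from_euler('z',a,degrees=True).as_matrix()
  q=Ro.from_matrix(Rm).as_quat()[[3,0,1,2]].tolist()
  P=[.56,-.20,.26]
  ik=inverse_kinematics(P,q); print(a,None if ik is None else np.round(ik,2))
  if ik is not None: break
move_pose(P,q); print(get_time(),get_tcp_pos())
p=get_tcp_pos()
b=p-.06*Rm[:,2]
for n in("side","top"):
    zoom(read_camera(n),n,proj(n,p),130,100,6,n[0]+"5",[p,b])
E
python3 e.py
```

```text
0 [-0.64  0.5   1.47  0.48  1.56 -0.74]
12.1833 [ 0.55959094 -0.20011926  0.25931552]
s5 origin 174 259
t5 origin 406 218
```

View pics/s5.png

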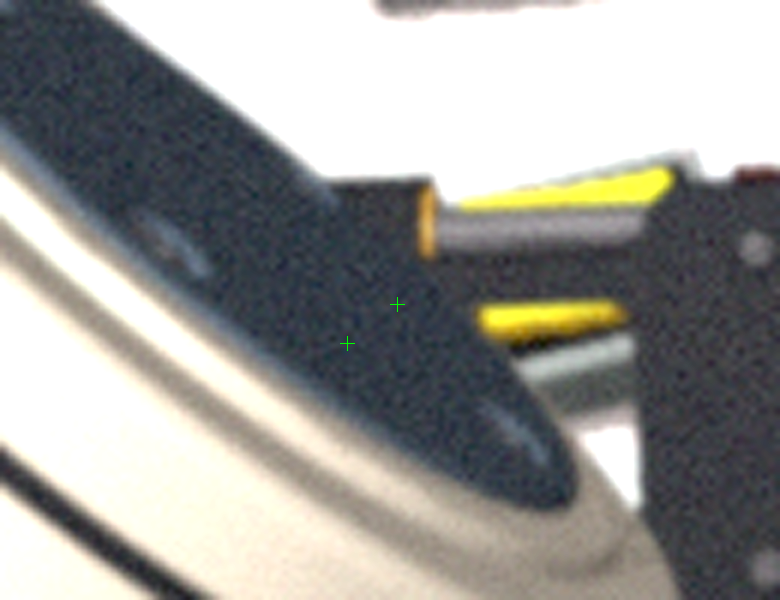

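View pics/t5.png

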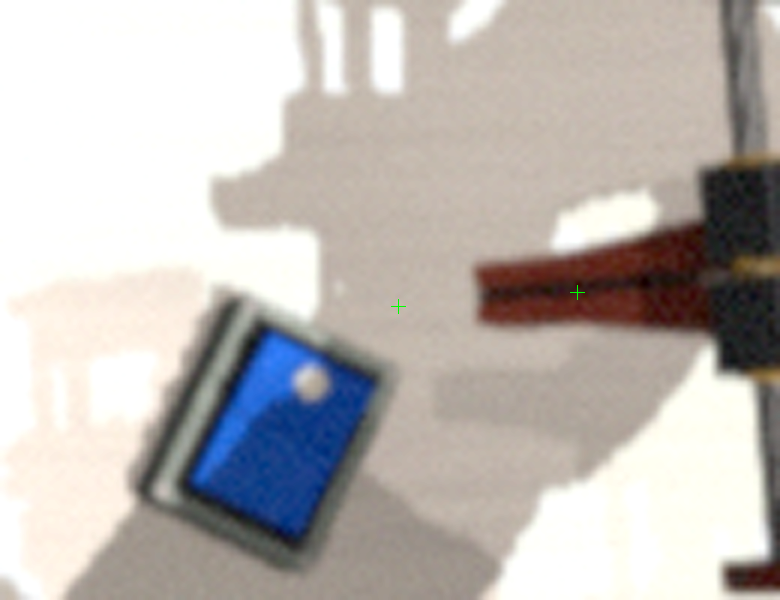

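The top view shows the shut fingers ending at about (486,267), roughly 27 mm behind the claimed TCP and on the tool axis. The side view agrees at about 30 mm. So the tips are really about 28 mm higher than the TCP reading, and I'll press deeper with a force stop.

```bash
python3 - <<'E'
from h import *
go(.541,-.2294,60,.085)
print(np.round(get_tcp_pos(),4),get_time())
press(.541,-.2294,.012,14,v=.03,ztop=.09)
s=read_camera("side")
zoom(s,"side",(240,385),100,75,8,"s6")
E
```

```text
ik [-0.42  0.5   1.78 -0.    0.86 -1.47]
[ 0.5419 -0.2289  0.0859] 13.0167
hit False tcp [ 0.5417 -0.2297  0.0128] F [ 0.1 -0.9  6.7] t 15.6
  held [ 0.5418 -0.2298  0.0128] [ 1.4 -0.8  6.6]
  up [ 0.5402 -0.229   0.0893] [-0.4  0.4 -0.7] t 16.5167
s6 origin 190 347
```

View pics/s6.png

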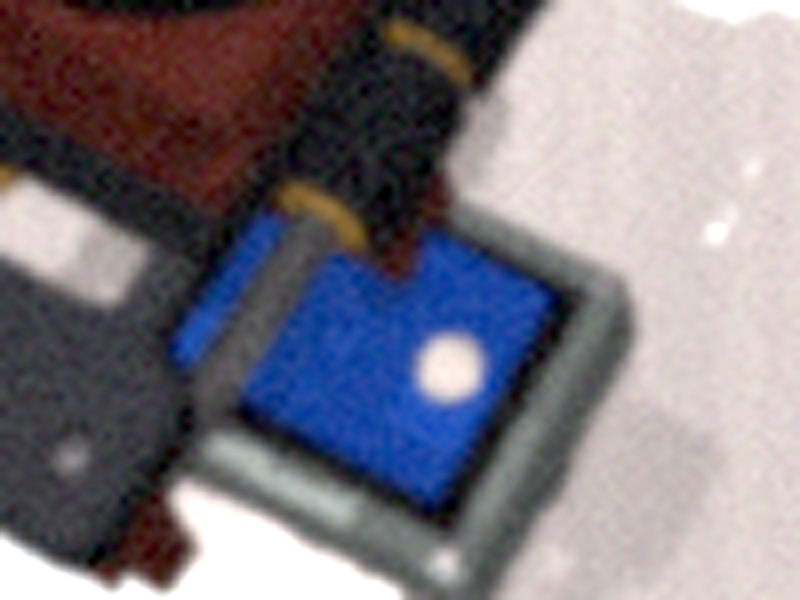

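Contact gave 6.7 N, and the dot moved from (243.9,390.4) to (246.1,392.9). I'll press again to a clear hard stop.

```bash
python3 - <<'E'
from h import *
u=proj("side",[.5411,-.2294,.0565]); d=proj("side",[.5430,-.2305,.049]); print("expected shift",d-u)
movel([.541,-.2294,.02],v=.12)
press(.541,-.2294,.002,20,v=.03,ztop=.09)
s=read_camera("side")
zoom(s,"side",(240,385),100,75,8,"s7")
E
```

```text
expected shift [1.82933589 2.28527368]
hit True tcp [ 0.5419 -0.2298  0.0126] F [-3.4  0.4 12.3] t 17.7083
  held [ 0.5419 -0.2298  0.0126] [-2.2  0.9 10.9]
  up [ 0.5406 -0.2292  0.0894] [-0.5 -0.3 -1.1] t 18.6333
s7 origin 190 347
```

View pics/s7.png

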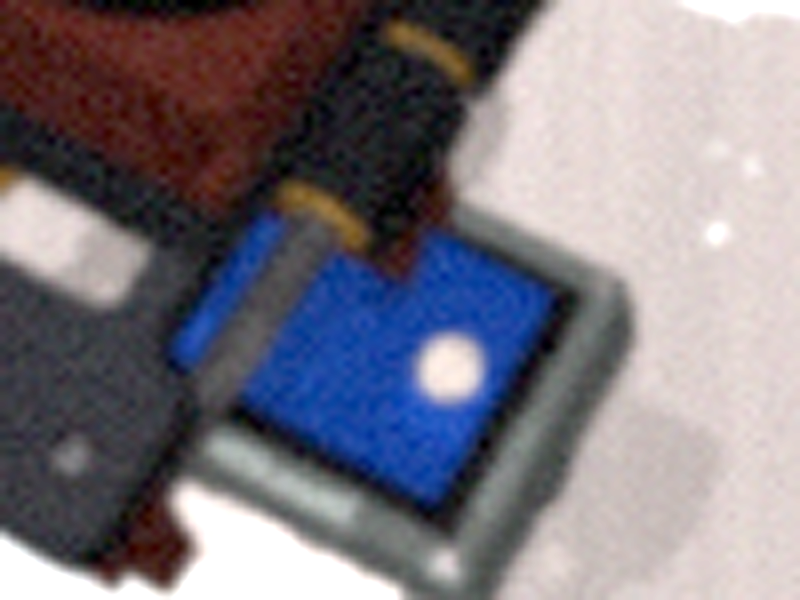

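The hard stop came at the same height (TCP z = 0.0126), and the dot shift matches the expected full throw, so blue is on. Yellow is next.

```bash
python3 - <<'E'
from h import *
go(.5577,-.0749,104,.09); movel([.5577,-.0749,.035],v=.12)
press(.5577,-.0749,.004,16,v=.03,ztop=.09)
u=proj("side",[.5577,-.0749,.0565]); d=proj("side",[.5558,-.0754,.049]); print("expected shift",d-u)
zoom(read_camera("side"),"side",(268,302),100,75,8,"s8")
E
```

```text
ik [-0.15  0.46  1.83 -0.    0.84 -1.97]
hit True tcp [ 0.5571 -0.0749  0.0125] F [-2.3  0.3 10.3] t 20.7083
  held [ 0.5572 -0.0749  0.0125] [-2.5  0.2  8.8]
  up [ 0.5572 -0.0748  0.0893] [ 0.9  0.4 -0. ] t 21.625
expected shift [-0.65243225  2.4102079 ]
s8 origin 218 264
```

View pics/s8.png

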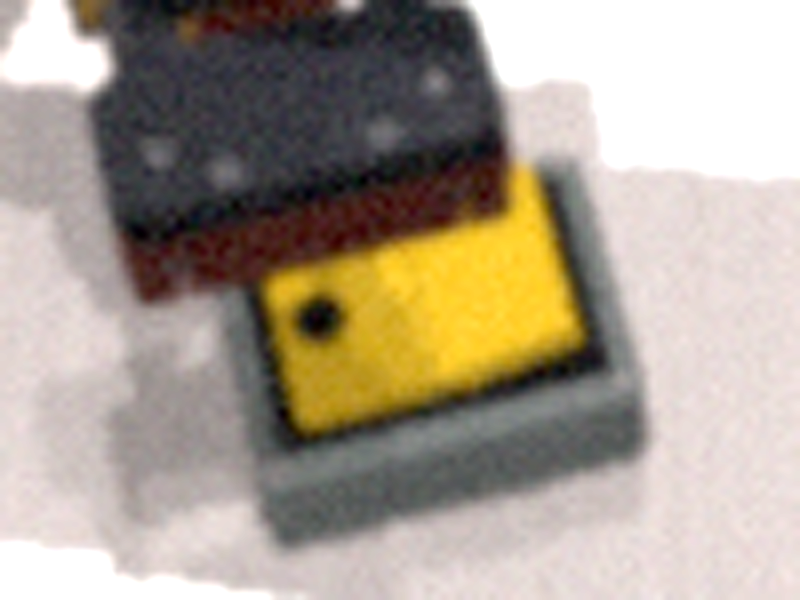

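Yellow's dot moved by (-0.3,+2.7) px, which matches a full throw, with the hard stop at the same height. Green is next.

```bash
python3 - <<'E'
from h import *
movel([.5577,-.0749,.14],v=.2)
go(.509,.224,60,.12); movel([.509,.224,.035],v=.15)
press(.509,.224,.001,16,v=.025,ztop=.09)
movel([.509,.224,.2],v=.25)
move_pose([.189,.596,.21],down(72.4)); print(get_time())
wait(.3)
for n in("side","top"): cv2.imwrite(f"pics/{n}9.png",cv2.convertScaleAbs(read_camera(n)[...,::-1],alpha=1.5))
print(get_time(),np.round(get_ft_force(),1))
E
```

```text
ik [ 0.39  0.41  1.83 -0.    0.9  -0.65]
hit True tcp [0.509  0.224  0.0102] F [-2.1 -1.2 11.5] t 24.9583
  held [0.509  0.224  0.0102] [-3.3 -0.3 10.6]
  up [0.5085 0.2238 0.0893] [-0.2  1.  -1. ] t 25.8917
28.2667
28.6667 [-0.5 -0.1  0.8]
```

View pics/side9.png

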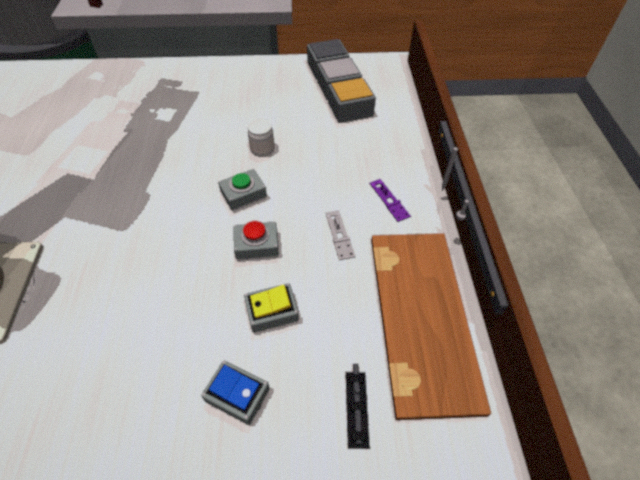

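View pics/top9.png

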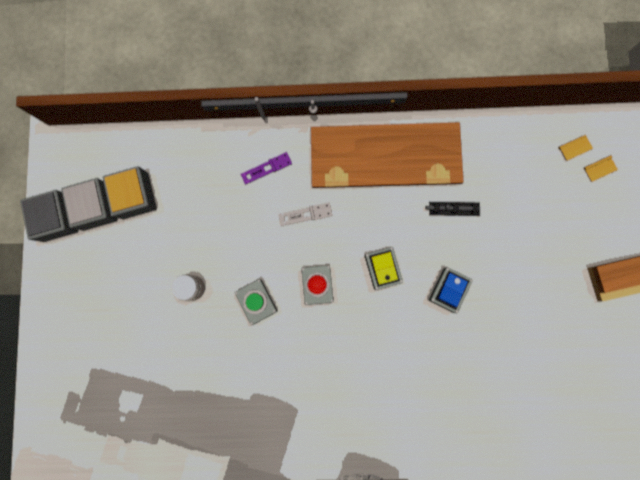

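Green reached its hard stop at the height expected for fully in. The final views show green out at (241,181) and the dots down at (246,393) and (258,304). The tin, hasp and bolt are at the same pixels as at the start.

```bash
python3 - <<'E'
from station import *
job_done(); print(get_time())
E
```

```text
the job is handed in; nothing more can be done
the job is handed in; nothing more can be done
```

The hinge borer is started up: I pressed blue, then yellow, then green with the closed fingertips, backed the arm clear and handed in at about 29 s. The station gives no verdict, so this rests on my own checks:

- **Rockers:** each was pressed to a firm stop, with the TCP reading 0.0126 m on blue and 0.0125 m on yellow. Both dots shifted in the side view by about the amount expected for a full throw.
- **Green:** it met its hard stop 2.4 mm lower (TCP 0.0102 m), about 11 N, which fits fully in. The last pictures show it back out; I judged that by eye and did not measure it.
- **Red and the loose things:** red was never approached. The tin, hasp and bolt look unmoved in both views, again judged by eye.

**What disagreed:** the shut fingertips sit well behind the stated TCP. My first press on blue, down to a TCP reading of 0.044 m, touched nothing. The pictures put the gap at about 27–33 mm and the contact heights at about 36 mm, so I pressed deeper with a force stop. The first press that touched blue reached 6.7 N, below the force stop, so I pressed again to confirm; it stopped at the same height.

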